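# Put the check weight away in the touch-latch tray

## Task

Put the brass check weight away in the green-fronted touch-latch tray: press the front gently so that the tray springs out, set the weight down softly and upright in it, then push the front gently until the tray latches shut again. Keep the red tray shut and leave everything else where it is.

Things in the scene. Friction and masses are not known exactly. Their poses are not given: they have to be found in the camera images.
- green_unit: white bench drawer unit fixed to the table, 220 (x) by 120 (y) by 90 mm high, with a green tray front and a green patch on top; origin at the centre of its underside; its own -x points out of its front, towards the robot. It holds one handleless tray (joint green_tray) on a push-to-open touch latch: press in to the stop and let go to free it, push back in to the stop and let go to latch
- green_tray (a joint): slide of the tray in m, growing as it comes out along the unit's -x: latched it rests at 0 to 0.003, sprung out 0.070, pressed to the firm stop -0.005 to -0.016 (7 to 17 mm inside its latched place: set differently each time, so feel for it). A push that stops short leaves the latch as it was. Let go, it springs out in about a second, once nothing blocks its way
- green_push (a point): centre of the black 28 mm press mark on the outer face of the green front, 60 mm above the table; moves with the tray; at joint 0 it is 130 mm ahead of the unit's centre. Spring: 4 N out, 7 N closed; drag 25 N per m/s; about 8 N reaches the stop slowly, past it the force climbs steeply within 1 or 2 mm. Press the front with no more than 15 N
- green_floor (a point): centre of the tray's inner floor, 12 mm above the table; moves with the tray. Inner space 68 mm (x) by 86 mm (y); side and back walls reach 28 mm above the table; the front panel is 106 mm wide, 12 mm thick, from 6 to 84 mm above the table. The point lies 46 mm behind the panel's outer face; when the tray is out, the tray is wholly ahead of the unit
- red_unit: the same drawer unit with a red tray front and a red patch on top, with its own touch-latched tray (joint red_tray); origin at the centre of its underside. Not to be opened
- red_tray (a joint): slide of the red tray, as green_tray; stays latched (0 to 0.003)
- weight: brass check weight: solid, 38 mm diameter and 34 mm high below, then a neck, and a round knob 23 mm across from 44 to 54 mm above its underside; 56 mm tall in all, 0.34 to 0.50 kg; origin at the centre of its underside, z up. Take it by the knob from above. It starts on the scale
- scale: white bench scale fixed to the table, 120 x 120 mm, with a round steel pan 104 mm across whose top is 42 mm above the table; origin at the centre of its underside
- ring_bin: blue open bin of steel rings fixed to the table, 120 x 120 mm, 40 mm high; not used; origin at the centre of its underside
- steel_weight: bystander: bright steel knob weight of the same shape but larger, 44 mm diameter, 64 mm tall; origin at the centre of its underside
- ring_a: bystander: dark steel ring lying flat, 38 mm across, 12 mm high; origin at the centre of its underside
- ring_b: bystander: like ring_a
- ring_c: bystander: bright steel ring lying flat, 44 mm across, 14 mm high; origin at the centre of its underside
- cup: bystander: black open cup, 72 mm across, 95 mm tall; origin at the centre of its underside
- jar: bystander: small clear lidded jar, 60 mm across, 80 mm tall; origin at the centre of its underside
- screwdriver: bystander: screwdriver lying on the table, about 0.2 m long; origin under its middle

How it is judged:
By the outcome, as a careful person would: the job done as asked, in the order asked, and still so for the second after the job is handed in, with the robot touching nothing.
It also fails if it takes over 72 s, if anything falls off the work surface, if the arm or the gripper's body presses on something with over 40 N, if the wrist force passes 120 N, or if a joint passes its speed limit or range.

## Robot

A 7-joint arm with a two-finger parallel gripper is mounted at the origin on the work surface. World frame = base frame: x ahead of the robot, y to its left, z up, the work surface at z = 0. Lengths are in mm, angles in rad, forces in N, time in s.
With the tool pointing down it reaches from about 425 to 875 mm from the base axis. Payload 8.4 kg.
Tool frame: the origin (TCP) lies midway between the tips of the shut fingers; the grasp point (between the pads) lies 19 mm behind it (r.pinch_z is the distance from the TCP to the grasp point, in mm); z points along the fingers, y is the line along which they close (so a half turn about z gives the same grasp; the last joint's range is limited). The gripper opens to 87 mm and grips with 3 to 60 N. Pads are 19 mm wide; open, the fingers measure 117 mm over their backs; the gripper's body (75 mm by 190 mm) begins 51 mm behind the grasp point.
Start: joints at [-1.351, 0.333, 0.04, 1.465, -0.013, 1.343, -0.059], TCP at [203.728, 617.217, 199.846] pointing down, gripper open.
Joint ranges: [-2.58, 2.58], [-0.38, 2.09], [-1.3, 1.39], [0.25, 2.4], [-1.5, 4.64], [0.08, 2.09], [-2.65, 2.65]. Speed limits (rad/s): [2.22, 2.22, 2.79, 2.79, 3.14, 3.14, 3.14].

## Interface

Orientations are given as [roll, pitch, yaw] about the fixed x, y, z axes, in that order (R = Rz(yaw) Ry(pitch) Rx(roll)).
In Python, from rig import r, optics gives the robot as it stands.
- The arm moves only by the tool drive_tool, never from a script. Its argument "moves" is one flat list of numbers, 7 for each row, row after row: the opening, from 0 (shut) to 1 (fully open), then the shift along the tool's x, y, z in parts of the range, where 1.0 means 1000 mm, then the turn, a rotation vector about the tool's x, y, z in fractions of the full range, 1 being 180 degrees. A call has exactly 8 rows; each row is the pose to reach, as a shift and turn from the pose commanded when the call began, along the tool's axes at that moment; what a row does not reach only later rows make up. A row lasts 1/8 s, in which the tool goes at most 62.5 mm and 10.7 degrees, less where a joint would pass 70% of its speed; a pose out of reach is approached as far as the arm can. A shift or turn number past 1, either way, is cut back to 1. A call with a gripper value outside its range is refused whole. The fingers move at their own pace and stop on an object; "force" is the grip in N (left out, the last holds). Time passes only in rows, so rows that repeat a pose let the fingers close, or fill a call up. It gives the time, the measured TCP pose, the force, the opening and the grip force at its end, in the units of the state.
- r.read_state(): the state, without advancing time (a new reading comes with each control period).
- optics.capture(name): name is "scene" or "top" or "wrist"; returns (picture, depth): 400x640x3 uint8, red, green, blue; 400x640 float32, mm along the optical axis (not along the pixel's ray), 0 where there is no reading.
- optics.camera_info(name): a dict with "vfov" (degrees; the focal length in pixels is half the picture's height over the tangent of half this angle, whatever the lens; pixels are square), "cx", "cy" (the principal point, pixels), "T" (4x4, takes a point from camera to world coordinates). Camera axes: x right, y down, z forward; pixel columns grow to the right and rows downward; lengths in mm; the calibration is good to about 2 mm. A picture is of the moment at which its call begins: read the wrist's pose just before it. camera_info takes no time and is no camera call; for the wrist camera it gives the pose at the moment of the call.
- r.sign_off(): hands the job in; it is judged then, once.
The state is a dict: "time": time; "q": joint angles; "joint_velocities": joint speeds; "joint_efforts": joint torques, N m; "position": TCP position; "orientation": TCP orientation; "contact_force": force on the tool from outside, world axes, zero at the start; "torque": the same for the moment, N m; "width": finger opening in mm; "grasp_force": force on a finger pad.
Only numpy, scipy, OpenCV 4.12 (cv2) and the standard library are available. Lean on these libraries where they do the work, as an engineer would, in place of code of your own. Each camera call takes 0.05 s, during which the arm holds its last target. There are 200 camera calls.

## Working session

There is one attempt and no reset: what is moved stays moved. The work goes in short steps, Python scripts to look and compute and a tool call to move; the robot and the scene stay as the last step left them, time stands still between calls to the robot, and variables do not carry over. Pictures are saved under pics/ and viewed, at most 11 in all, crops included, and the job is handed in when it is done.

Besides the shell and the picture viewer there is one more tool, called after "Call:" as a command line: name --argument value ..., lists and objects as JSON in quotes. drive_tool: Moves the arm, as the interface text tells. Its arguments: {"type":"object","properties":{"moves":{"type":"array","items":{"type":"number"}},"force":{"type":"number"}},"required":["moves"]}

```bash
ls; mkdir -p pics
cat > h.py <<'E'
import numpy as np, cv2
from rig import r, optics
def grab(n):
    i=optics.camera_info(n); p,d=optics.capture(n); return p,d,i
def cloud(d,i):
    f=200/np.tan(np.radians(i['vfov'])/2)
    v,u=np.mgrid[0:400,0:640]
    P=np.stack([(u-i['cx'])/f*d,(v-i['cy'])/f*d,d],-1)
    T=np.array(i['T']); return P@T[:3,:3].T+T[:3,3]
def ray(i,u,v,z):
    f=200/np.tan(np.radians(i['vfov'])/2); T=np.array(i['T'])
    d=T[:3,:3]@np.array([(u-i['cx'])/f,(v-i['cy'])/f,1]); o=T[:3,3]
    return o+d*(z-o[2])/d[2]
E
python3 - <<'E'
from h import *
s=r.read_state(); print({k:np.round(v,3).tolist() for k,v in s.items()})
for n in('scene','top'):
    p,d,i=grab(n); cv2.imwrite(f'pics/{n}.png',p[:,:,::-1]); np.savez(f'{n}.npz',p=p,d=d,**{k:np.array(v) for k,v in i.items()})
    print(n,i, (d>0).mean())
E
```

```text
pics
{'time': 0.0, 'q': [-1.351, 0.334, 0.04, 1.466, -0.013, 1.343, -0.059], 'joint_velocities': [0.001, 0.001, -0.002, 0.0, 0.001, 0.001, 0.001], 'joint_efforts': [-0.0, -65.634, 1.335, -40.381, -0.06, 0.044, 0.0], 'position': [203.607, 616.749, 198.965], 'orientation': [-3.14, 0.0, 2.823], 'contact_force': [-0.598, 0.409, 0.168], 'torque': [0.038, -0.024, -0.05], 'grasp_force': 0.0, 'width': 87.093}
scene {'vfov': 51.69161012718316, 'cx': 321.45340835338345, 'cy': 200.49132845526614, 'T': array([[-8.62135124e-01,  3.01412880e-01, -4.07275465e-01,
         1.01898418e+03],
       [ 5.06654279e-01,  5.04994930e-01, -6.98771466e-01,
         8.09240558e+02],
       [-4.94667529e-03, -8.08783281e-01, -5.88085992e-01,
         7.45677966e+02],
       [ 0.00000000e+00,  0.00000000e+00,  0.00000000e+00,
         1.00000000e+00]])} 0.99602734375
top {'vfov': 57.39978756880484, 'cx': 321.7708990751763, 'cy': 192.80888189273344, 'T': array([[ 9.83310665e-03, -9.88168056e-01,  1.53059476e-01,
         3.58933533e+02],
       [-9.99552811e-01, -1.40361493e-02, -2.64038863e-02,
         1.61038625e+01],
       [ 2.82398426e-02, -1.52731398e-01, -9.87864177e-01,
         1.39749023e+03],
       [ 0.00000000e+00,  0.00000000e+00,  0.00000000e+00,
         1.00000000e+00]])} 0.99608203125
```

View pics/scene.png

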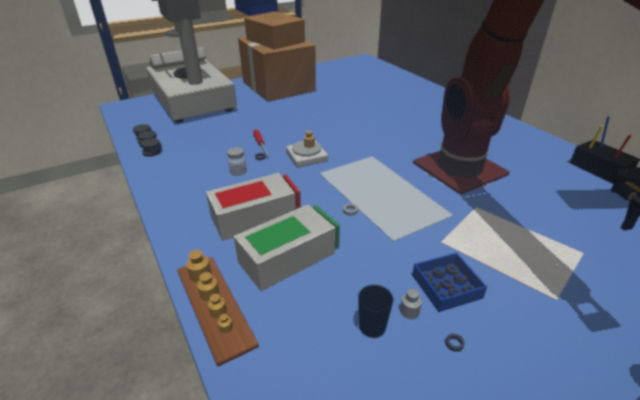

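View pics/top.png

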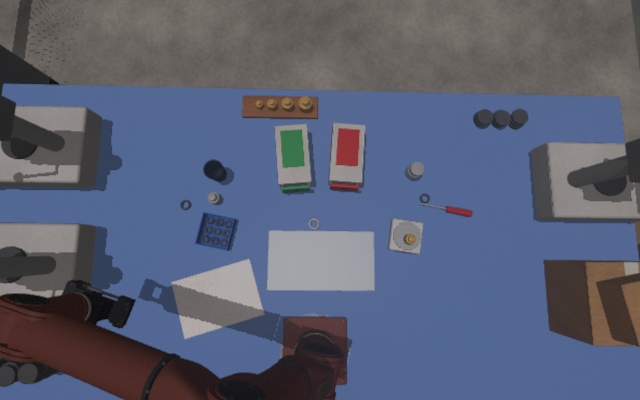

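The scene view shows the weight on the scale at (309,138) and the green front at (327,228). In the top view the weight is at (410,240), the green unit at (294,157) with its front at (296,187), and the red unit at (347,155).

Run:
```python
from h import *
def load(n):
    z=np.load(n+'.npz'); i={k:z[k] for k in('vfov','cx','cy','T')}; return z['p'],z['d'],i
for n,wb,gb in(('top',(395,225,425,255),(265,115,320,200)),('scene',(295,125,325,160),(225,200,350,290))):
    p,d,i=load(n); C=cloud(d,i); hsv=cv2.cvtColor(p,cv2.COLOR_RGB2HSV)
    def sub(b): 
        m=np.zeros(d.shape,bool); m[b[1]:b[3],b[0]:b[2]]=1; return m
    m=sub(wb)&(hsv[...,0]>8)&(hsv[...,0]<28)&(hsv[...,1]>90)
    q=C[m]; v,u=np.nonzero(m); print(n,'brass',m.sum(),u.min(),u.max(),v.min(),v.max(),q.min(0).round(),q.max(0).round(),'top',q[q[:,2]>q[:,2].max()-8].mean(0).round(1))
    m2=sub(wb); q=C[m2]; print(' pan z',np.percentile(q[:,2],[5,25,50,75,95,99.5]).round(1))
    g=sub(gb)&(hsv[...,0]>45)&(hsv[...,0]<80)&(hsv[...,1]>90)
    k,l,st,ce=cv2.connectedComponentsWithStats(g.astype(np.uint8))
    for j in range(1,k):
        if st[j,4]<20: continue
        q=C[l==j]; print(' green',st[j].tolist(),ce[j].round(1),q.mean(0).round(1),q.min(0).round(),q.max(0).round(), cv2.minAreaRect(q[:,:2].astype(np.float32)))
    t=sub(gb)&(np.abs(C[...,2]-90)<7)
    q=C[t]; print(' unit top z',np.median(q[:,2]),cv2.minAreaRect(q[:,:2].astype(np.float32)))
```

```text
top brass 75 405 414 234 243 [ 385. -355.   69.] [ 417. -322.  100.] top [ 401.7 -339.5   96.4]
 pan z [-2.2 26.8 39.  43.1 78.5 99.5]
 green [281, 130, 23, 37, 752] [292.1 148.1] [724.   91.7  98.6] [359.  16.  82.] [ 797.  135. 1397.] ((575.0015869140625, 76.71580505371094), (442.1966552734375, 76.80529022216797), 5.8165764808654785)
 green [281, 185, 29, 6, 104] [295.1 187.3] [581.9  78.5  80.4] [574.  28.  60.] [591. 130.  92.] ((582.7529907226562, 78.7282485961914), (11.256086349487305, 102.18388366699219), 4.601373195648193)
 unit top z 89.1646187931683 ((698.6847534179688, 90.85971069335938), (242.25364685058594, 119.70978546142578), 5.427185535430908)
scene brass 46 305 312 132 141 [ 393. -340.   69.] [ 417. -319.   95.] top [ 403.2 -333.8   93.1]
 pan z [-3.6 -1.  27.2 40.8 75.9 96.5]
 green [314, 206, 25, 41, 130] [329.2 222.1] [583.   99.8  71.2] [576.  33.  11.] [591. 136.  85.] ((582.8313598632812, 84.5266342163086), (10.775503158569336, 103.68740844726562), 5.399506568908691)
 green [246, 217, 63, 37, 1153] [276.6 234.8] [730.1  98.2  91.9] [657.  50.  86.] [1019.  809.  746.] ((828.5530395507812, 434.1610107421875), (827.7880249023438, 150.2046661376953), 73.36729431152344)
 unit top z 88.9541772300829 ((703.5303955078125, 21.233070373535156), (239.72198486328125, 268.0481262207031), 4.651277542114258)
```

Careful with the scale: turns go in shares of 180 degrees. That gives: 9.8 degrees is 0.0544.

Call:
drive_tool --moves '[1,-0.028,-0.026,-0.003,0,0,0.0544,1,-0.056,-0.053,-0.006,0,0,0.1089,1,-0.084,-0.079,-0.009,0,0,0.1633,1,-0.113,-0.105,-0.012,0,0,0.2178,1,-0.141,-0.132,-0.015,0,0,0.2722,1,-0.169,-0.158,-0.018,0,0,0.3267,1,-0.197,-0.185,-0.021,0,0,0.3811,1,-0.225,-0.211,-0.025,0,0,0.4356]'

```text
time: 1.1
position: [351.6, 344.9, 224.6]
orientation: [-3.141, 0.0, 1.449]
contact_force: [0.4, -0.1, 0.0]
width: 87.1
grasp_force: 0.0
```

```bash
cat >> h.py <<'E'
from scipy.spatial.transform import Rotation as Ro
def plan(target,yaw):
    "shift (m, tool axes) and turn (deg) from measured pose to TCP target pointing down"
    s=r.read_state(); R=Ro.from_euler('xyz',s['orientation'])
    sh=R.inv().apply(np.array(target)-s['position'])/1000
    tu=(R.inv()*Ro.from_euler('xyz',[np.pi,0,np.radians(yaw)])).as_rotvec(degrees=True)
    print('t',round(s['time'],2),'pos',np.round(s['position'],1),'rpy',np.round(np.degrees(s['orientation']),2),'F',np.round(s['contact_force'],1),'w',round(float(s['width']),1),'shift',sh.round(4),'turn',tu.round(2))
E
python3 - <<'E'
from h import *
plan([480,75,260],5.2); print(np.round(r.read_state()['q'],2))
E
```

```text
t 1.1 pos [351.6 344.9 224.6] rpy [-1.7998e+02  3.0000e-02  8.3010e+01] F [ 0.4 -0.1  0. ] w 87.1 shift [-0.2523  0.1603 -0.0353] turn [-0.000e+00  4.000e-02  7.781e+01]
[-1.17 -0.01  0.31  1.81  0.    1.34 -0.99]
```

Scaled: 77.8 degrees is 0.4322.

Call:
drive_tool --moves '[0,-0.032,0.02,-0.004,0,0,0.0539,0,-0.063,0.04,-0.009,0,0,0.1078,0,-0.095,0.06,-0.013,0,0,0.1622,0,-0.126,0.08,-0.018,0,0,0.2161,0,-0.158,0.1,-0.022,0,0,0.27,0,-0.189,0.12,-0.026,0,0,0.3244,0,-0.221,0.14,-0.031,0,0,0.3783,0,-0.252,0.16,-0.035,0,0,0.4322]'

```text
time: 2.1
position: [481.2, 76.2, 259.9]
orientation: [-3.141, 0.0, 0.091]
contact_force: [0.9, 0.8, -0.0]
width: 14.9
grasp_force: 0.0
```

Run:
```python
from h import *
plan([545,79,50],5.2); print(np.round(r.read_state()['q'],2))
p,d,i=grab('wrist'); cv2.imwrite('pics/w1.png',p[:,:,::-1]); np.savez('w1.npz',p=p,d=d,**i); print(i['T'].round(2))
```

```text
t 2.1 pos [481.2  76.2 259.9] rpy [-1.7999e+02  1.0000e-02  5.2100e+00] F [ 0.9  0.8 -0. ] w 14.9 shift [0.0639 0.003  0.2099] turn [-0.01  0.01  0.01]
[-0.85 -0.06  0.58  1.78  0.03  1.42 -1.75]
[[ 9.0000e-02 -9.7000e-01 -2.4000e-01  5.4793e+02]
 [-1.0000e+00 -9.0000e-02 -2.0000e-02  8.2630e+01]
 [-0.0000e+00  2.4000e-01 -9.7000e-01  4.4337e+02]
 [ 0.0000e+00  0.0000e+00  0.0000e+00  1.0000e+00]]
```

View pics/w1.png

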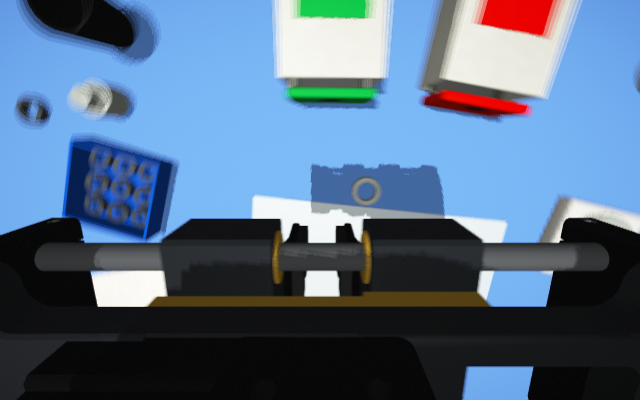

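The wrist view shows the green front's top edge at cols 287–377, rows 87–102. Ring_c sits ahead of it at (366,190).

```bash
cat > m.py <<'E'
from h import *
def front(f):
    z=np.load(f); p,d=z['p'],z['d']; i={k:z[k] for k in('vfov','cx','cy','T')}
    C=cloud(d,i); hsv=cv2.cvtColor(p,cv2.COLOR_RGB2HSV)
    g=((hsv[...,0]>45)&(hsv[...,0]<80)&(hsv[...,1]>120)).astype(np.uint8)
    k,l,st,ce=cv2.connectedComponentsWithStats(g)
    for j in range(1,k):
        if st[j,4]<60: continue
        q=C[l==j]; zz=np.median(q[:,2]); t=q[np.abs(q[:,2]-84)<4]
        print('green',st[j].tolist(),'z',zz.round(1),np.percentile(q[:,2],[2,98]).round(1))
        if len(t)>20: print('  top edge',cv2.minAreaRect(t[:,:2].astype(np.float32)))
        v,u=np.nonzero(l==j); P=np.array([ray(i,a,b,84 if zz<87 else 90)[:2] for a,b in zip(u,v)],np.float32)
        print('  by ray',cv2.minAreaRect(P))
    return C,hsv,i
if __name__=='__main__':
    C,hsv,i=front('w1.npz')
    print('ring',ray(i,366,190,10).round(1))
    t=C[(np.abs(C[...,2]-90)<3)&(C[...,1]>10)&(C[...,1]<180)]; print('unit top',len(t),np.median(t[:,2]),cv2.minAreaRect(t[:,:2].astype(np.float32)))
E
python3 m.py
```

```text
green [300, 0, 66, 18, 1133] z 89.4 [87.6 91.1]
  top edge ((670.5689697265625, 80.82391357421875), (15.17389965057373, 66.44992065429688), 5.667435169219971)
  by ray ((669.1083984375, 82.41798400878906), (16.045785903930664, 69.18916320800781), 5.26791524887085)
green [289, 87, 87, 16, 1210] z 81.7 [ 9.5 83.9]
  top edge ((585.3020629882812, 75.73199462890625), (11.22551155090332, 96.50525665283203), 5.233146667480469)
  by ray ((583.5908203125, 74.1194076538086), (16.265615463256836, 98.96581268310547), 3.93245792388916)
ring [460.5   7.7  10. ]
unit top 8261 88.63914136914633 ((638.912109375, 85.40965270996094), (77.90231323242188, 119.58854675292969), 5.455947399139404)
```

Call:
drive_tool --moves '[0,0.016,0,0.03,0,0,0,0,0.032,0.001,0.06,0,0,0,0,0.048,0.002,0.1,0,0,0,0,0.064,0.002,0.14,0,0,0,0,0.064,0.003,0.18,0,0,0,0,0.064,0.003,0.2,0,0,0,0,0.064,0.003,0.21,0,0,0,0,0.064,0.003,0.21,0,0,0]'

```text
time: 3.15
position: [544.6, 80.6, 49.7]
orientation: [3.141, 0.001, 0.097]
contact_force: [0.6, -0.7, 0.5]
width: 0.2
grasp_force: 0.0
```

Run:
```python
from h import *
plan([566,78.4,50],5.3)
```

```text
t 3.15 pos [544.6  80.6  49.7] rpy [1.7998e+02 5.0000e-02 5.5500e+00] F [ 0.6 -0.7  0.5] w 0.2 shift [ 0.0211  0.0043 -0.0004] turn [0.02 0.05 0.25]
```

Call:
drive_tool --moves '[0,0.004,0.001,0,0,0,0,0,0.008,0.002,0,0,0,0,0,0.012,0.003,0,0,0,0,0,0.014,0.004,0,0,0,0,0,0.016,0.004,0,0,0,0,0,0.018,0.004,0,0,0,0,0,0.019,0.004,0,0,0,0,0,0.02,0.004,0,0,0,0]'

```text
time: 4.15
position: [565.2, 78.6, 49.8]
orientation: [3.142, 0.0, 0.097]
contact_force: [0.8, 0.1, -0.6]
width: 0.3
grasp_force: 0.0
```

Call:
drive_tool --moves '[0,0.001,0,0,0,0,0,0,0.002,0,0,0,0,0,0,0.003,0,0,0,0,0,0,0.004,0,0,0,0,0,0,0.005,0,0,0,0,0,0,0.006,0,0,0,0,0,0,0.007,0,0,0,0,0,0,0.007,0,0,0,0,0]'

```text
time: 5.15
position: [570.9, 79.2, 49.7]
orientation: [-3.141, 0.003, 0.096]
contact_force: [-6.9, -0.1, 6.1]
width: 0.7
grasp_force: 3.5
```

Call:
drive_tool --moves '[0,0.001,0,0,0,0,0,0,0.001,0,0,0,0,0,0,0.002,0,0,0,0,0,0,0.002,0,0,0,0,0,0,0.003,0,0,0,0,0,0,0.003,0,0,0,0,0,0,0.003,0,0,0,0,0,0,0.003,0,0,0,0,0]'

```text
time: 6.15
position: [573.8, 79.4, 49.7]
orientation: [-3.141, 0.003, 0.097]
contact_force: [-7.0, -0.9, 6.0]
width: 0.1
grasp_force: 3.6
```

Run:
```python
from h import *
plan([566,78.4,50],5.3)
p,d,i=grab('wrist'); cv2.imwrite('pics/w2.png',p[:,:,::-1]); np.savez('w2.npz',p=p,d=d,**i)
plan([566,78.4,50],5.3)
```

```text
t 6.15 pos [573.8  79.4  49.7] rpy [-1.7999e+02  1.5000e-01  5.5300e+00] F [-7.  -0.9  6. ] w 0.1 shift [-0.0079  0.0003 -0.0002] turn [-0.01  0.15  0.23]
t 6.2 pos [573.8  79.4  49.7] rpy [-1.7999e+02  1.5000e-01  5.5300e+00] F [-7.4 -1.   6.3] w 0.3 shift [-0.0079  0.0003 -0.0003] turn [-0.01  0.15  0.23]
```

View pics/w2.png

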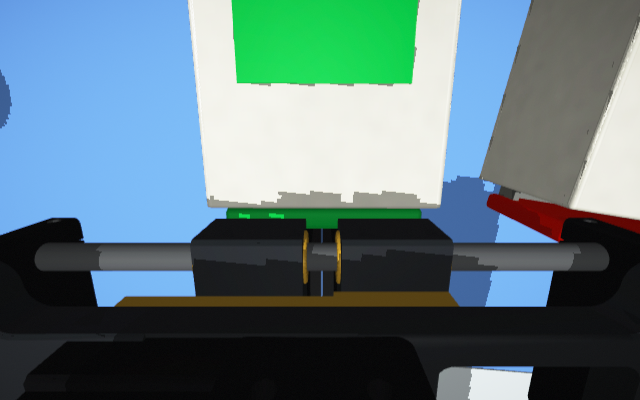

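The view shows the fingers (col 322) centred on the green front (cols 228–420), with the tray moving under the spring force. I'll continue slowly.

Call:
drive_tool --moves '[0,0.0005,0,0,0,0,0,0,0.001,0,0,0,0,0,0,0.0015,0,0,0,0,0,0,0.002,0,0,0,0,0,0,0.0025,0,0,0,0,0,0,0.003,0,0,0,0,0,0,0.003,0,0,0,0,0,0,0.003,0,0,0,0,0]'

```text
time: 7.2
position: [576.7, 79.7, 49.7]
orientation: [-3.141, 0.003, 0.096]
contact_force: [-7.7, -1.1, 6.0]
width: 0.7
grasp_force: 4.0
```

Call:
drive_tool --moves '[0,0.0005,0,0,0,0,0,0,0.001,0,0,0,0,0,0,0.0015,0,0,0,0,0,0,0.002,0,0,0,0,0,0,0.002,0,0,0,0,0,0,0.002,0,0,0,0,0,0,0.002,0,0,0,0,0,0,0.002,0,0,0,0,0]'

```text
time: 8.2
position: [578.5, 79.9, 49.7]
orientation: [-3.141, 0.003, 0.097]
contact_force: [-8.2, -0.1, 7.0]
width: 0.6
grasp_force: 4.3
```

Call:
drive_tool --moves '[0,0.0005,0,0,0,0,0,0,0.001,0,0,0,0,0,0,0.0015,0,0,0,0,0,0,0.0015,0,0,0,0,0,0,0.0015,0,0,0,0,0,0,0.0015,0,0,0,0,0,0,0.0015,0,0,0,0,0,0,0.0015,0,0,0,0,0]'

```text
time: 9.2
position: [579.1, 79.9, 49.6]
orientation: [-3.141, 0.005, 0.096]
contact_force: [-13.0, -0.8, 11.2]
width: 0.4
grasp_force: 6.4
```

The stop has been reached at 13 N, so I'll let go and back away.

Call:
drive_tool --moves '[0,-0.015,0,0,0,0,0,0,-0.04,0,0,0,0,0,0,-0.07,0,0,0,0,0,0,-0.1,0,0,0,0,0,0,-0.115,0,-0.02,0,0,0,0,-0.115,0,-0.07,0,0,0,0,-0.115,0,-0.12,0,0,0,0,-0.115,0,-0.17,0,0,0]'

```text
time: 10.2
position: [467.0, 68.9, 221.6]
orientation: [-3.141, -0.001, 0.096]
contact_force: [2.1, 1.0, -0.5]
width: 0.5
grasp_force: 0.0
```

Run:
```python
from h import *
plan([400,-338,200],5.4); print(np.round(r.read_state()['q'],2))
p,d,i=grab('wrist'); cv2.imwrite('pics/w3.png',p[:,:,::-1]); np.savez('w3.npz',p=p,d=d,**i)
import m; m.front('w3.npz')
```

```text
t 10.2 pos [467.   68.9 221.6] rpy [-1.7995e+02 -8.0000e-02  5.5200e+00] F [ 2.1  1.  -0.5] w 0.5 shift [-0.1059  0.3986  0.0211] turn [-0.05 -0.08  0.12]
[-0.88 -0.09  0.62  1.87  0.05  1.34 -1.76]
green [274, 136, 98, 13, 1207] z 82.1 [-1.9 84. ]
  top edge ((516.8460693359375, 73.35763549804688), (10.749298095703125, 105.13363647460938), 5.604232311248779)
  by ray ((516.982666015625, 73.343017578125), (12.626646041870117, 104.1271743774414), 5.602847099304199)
```

View pics/w3.png

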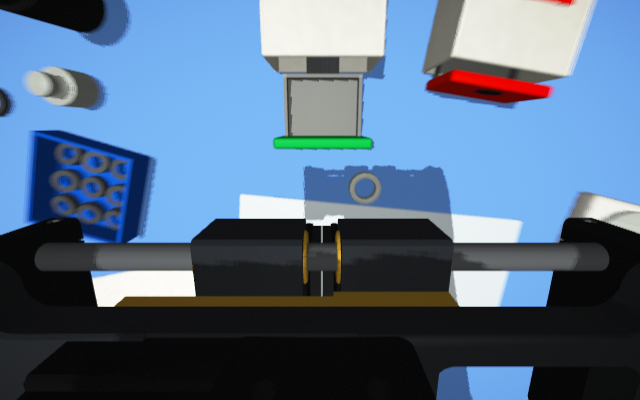

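The tray is out: its front is at cols 274–372, row 142. Next I'll move to view the weight.

Call:
drive_tool --moves '[1,-0.007,0.045,-0.01,0,0,0,1,-0.015,0.095,-0.01,0,0,0,1,-0.025,0.145,-0.01,0,0,0,1,-0.036,0.2,-0.01,0,0,0,1,-0.065,0.25,-0.01,0,0,0,1,-0.095,0.3,-0.01,0,0,0,1,-0.13,0.35,-0.01,0,0,0,1,-0.16,0.39,-0.01,0,0,0]'

```text
time: 11.25
position: [344.0, -336.7, 229.4]
orientation: [-3.141, -0.002, 0.095]
contact_force: [1.3, -0.1, 0.6]
width: 72.6
grasp_force: 0.0
```

Run:
```python
from h import *
p,d,i=grab('wrist'); p,d,i=grab('wrist')
plan([402,-338,150],5.5); print(np.round(r.read_state()['q'],2))
cv2.imwrite('pics/w4.png',p[:,:,::-1]); np.savez('w4.npz',p=p,d=d,**i)
C=cloud(d,i); hsv=cv2.cvtColor(p,cv2.COLOR_RGB2HSV)
m=(hsv[...,0]>8)&(hsv[...,0]<30)&(hsv[...,1]>90)&(C[...,2]<110)&(C[...,2]>0)
q=C[m]
for a,b in((88,105),(72,80)):
    k=q[(q[:,2]>a)&(q[:,2]<b)]
    if len(k)>3: print(a,len(k),np.median(k[:,2]),cv2.minEnclosingCircle(k[:,:2].astype(np.float32)))
pan=C[(np.abs(C[...,2]-42)<6)&(hsv[...,1]<60)]; print('pan z',len(pan),np.median(pan[:,2]) if len(pan) else 0)
```

```text
t 11.35 pos [ 342.  -339.4  229.5] rpy [-1.7998e+02 -1.0000e-01  5.0500e+00] F [ 0.1  0.3 -0.3] w 80.1 shift [0.0597 0.0039 0.0796] turn [-0.02 -0.1  -0.45]
[-0.59 -0.23  1.15  1.86  0.21  1.38 -0.97]
88 374 95.18927660875866 ((403.1529846191406, -340.5055236816406), 11.352251052856445)
72 510 75.37866792515607 ((403.13494873046875, -340.35369873046875), 18.78339958190918)
pan z 4898 40.4530117611304
```

View pics/w4.png

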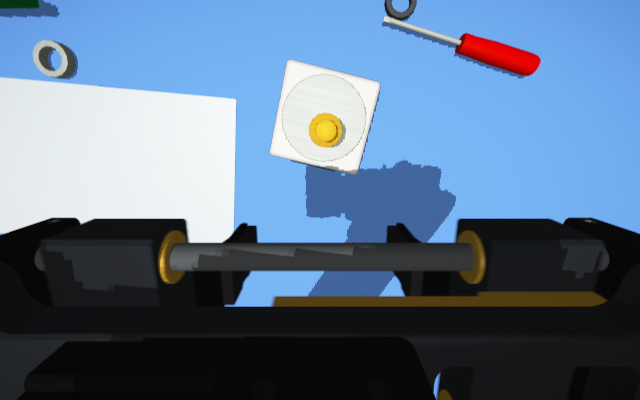

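The weight is at pixel (325,130), standing on the pan.

Call:
drive_tool --moves '[1,0.01,0.001,0.01,0,0,0,1,0.023,0.002,0.025,0,0,0,1,0.038,0.004,0.045,0,0,0,1,0.053,0.005,0.065,0,0,0,1,0.061,0.006,0.085,0,0,0,1,0.061,0.006,0.1,0,0,0,1,0.061,0.006,0.11,0,0,0,1,0.061,0.006,0.11,0,0,0]'

```text
time: 12.35
position: [406.3, -334.4, 119.7]
orientation: [-3.141, -0.0, 0.096]
contact_force: [0.2, 0.8, -0.1]
width: 86.9
grasp_force: 0.0
```

Run:
```python
from h import *
plan([403.1,-340.4,80],5.5); print(np.round(r.read_state()['q'],2))
```

```text
t 12.35 pos [ 406.3 -334.4  119.7] rpy [-1.7996e+02 -1.0000e-02  5.5100e+00] F [ 0.2  0.8 -0.1] w 86.9 shift [-0.0038  0.0057  0.0397] turn [-0.04 -0.01  0.01]
[-0.45  0.29  1.23  1.91 -0.31  1.15 -0.57]
```

Call:
drive_tool --moves '[1,-0.002,0.003,0.008,0,0,0,1,-0.004,0.006,0.018,0,0,0,1,-0.004,0.006,0.028,0,0,0,1,-0.004,0.006,0.036,0,0,0,1,-0.004,0.006,0.04,0,0,0,1,-0.004,0.006,0.04,0,0,0,1,-0.004,0.006,0.04,0,0,0,1,-0.004,0.006,0.04,0,0,0]'

```text
time: 13.35
position: [403.6, -341.0, 80.1]
orientation: [3.141, -0.0, 0.097]
contact_force: [0.1, 0.8, -0.0]
width: 87.1
grasp_force: 0.0
```

Run:
```python
from h import *
plan([403.1,-340.4,80],5.5); print(np.round(r.read_state()['q'],2))
```

```text
t 13.35 pos [ 403.6 -341.    80.1] rpy [ 1.7999e+02 -2.0000e-02  5.5400e+00] F [ 0.1  0.8 -0. ] w 87.1 shift [-0.0004 -0.0007  0.0001] turn [ 0.01 -0.02  0.04]
[-0.36  0.36  1.17  1.94 -0.37  1.08 -0.51]
```

Good; close on the knob.

Call:
drive_tool --moves '[0,0,0,0,0,0,0,0,0,0,0,0,0,0,0,0,0,0,0,0,0,0,0,0,0,0,0,0,0,0,0,0,0,0,0,0,0,0,0,0,0,0,0,0,0,0,0,0,0,0,0,0,0,0,0,0]' --force 30

```text
time: 14.35
position: [403.4, -341.0, 79.9]
orientation: [3.142, 0.0, 0.097]
contact_force: [0.0, -0.3, -0.7]
width: 14.8
grasp_force: 0.0
```

Call:
drive_tool --moves '[0,0,0,0,0,0,0,0,0,0,-0.005,0,0,0,0,0,0,-0.015,0,0,0,0,0,0,-0.03,0,0,0,0,0,0,-0.05,0,0,0,0,0,0,-0.07,0,0,0,0,0,0,-0.09,0,0,0,0,0,0,-0.105,0,0,0]'

```text
time: 15.35
position: [403.7, -341.1, 186.4]
orientation: [3.141, -0.001, 0.097]
contact_force: [0.8, -0.2, -0.7]
width: 0.2
grasp_force: 0.0
```

Run:
```python
from h import *
plan([556.7,77.2,185],5.5); s=r.read_state(); print(np.round(s['q'],2),s['torque'])
```

```text
t 15.35 pos [ 403.7 -341.1  186.4] rpy [ 1.7999e+02 -6.0000e-02  5.5400e+00] F [ 0.8 -0.2 -0.7] w 0.2 shift [ 0.1927 -0.4016  0.0015] turn [ 0.01 -0.06  0.04]
[-0.53  0.2   1.3   1.82 -0.2   1.27 -0.65] [-0.02129259  0.16178051  0.05079499]
```

Run:
```python
from h import *
p,d,i=grab('top'); np.savez('t2.npz',p=p,d=d,**i)
q,d2,i2=grab('scene'); np.savez('s2.npz',p=q,d=d2,**i2)
a=cv2.resize(p[190:290,360:480],None,fx=4,fy=4,interpolation=cv2.INTER_CUBIC)
b=cv2.resize(q[90:190,240:360],None,fx=4,fy=4,interpolation=cv2.INTER_CUBIC)
o=cv2.resize(np.hstack([a,b]),(800,333)); cv2.imwrite('pics/c5.png',o[:,:,::-1])
for n,p_,d_,i_ in(('top',p,d,i),('scene',q,d2,i2)):
    C=cloud(d_,i_); h=cv2.cvtColor(p_,cv2.COLOR_RGB2HSV)
    m=(h[...,0]>8)&(h[...,0]<30)&(h[...,1]>90)&(C[...,2]<115)&(abs(C[...,0]-403)<90)&(abs(C[...,1]+340)<90)&(C[...,2]>0)
    v,u=np.nonzero(m); c=C[m]; print(n,m.sum(),(u.mean(),v.mean()) if m.sum() else '',c.mean(0).round() if m.sum() else '',c[:,2].max() if m.sum() else '')
```

```text
top 0   
scene 15 (np.float64(308.53333333333336), np.float64(137.93333333333334)) [ 406. -329.   76.] 79.31869261249403
```

View pics/c5.png

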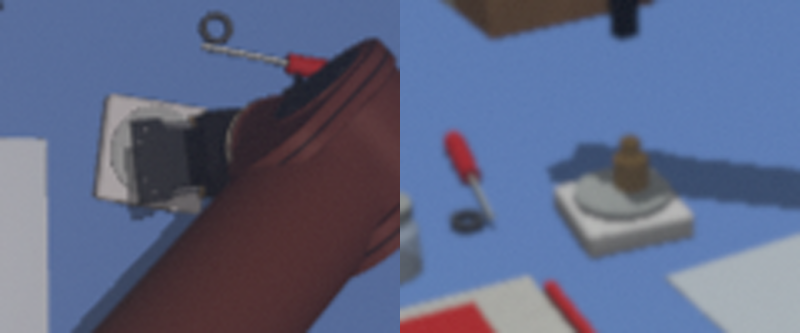

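The weight stands undisturbed: the scene crop shows it upright, with the finger tip above it at about full-picture (307.5,100). I'll check where that puts the tip.

Run:
```python
from h import *
z=np.load('s2.npz'); p,d=z['p'],z['d']; i={k:z[k] for k in('vfov','cx','cy','T')}
f=200/np.tan(np.radians(i['vfov'])/2); T=i['T']
def proj(P):
    c=T[:3,:3].T@(np.array(P)-T[:3,3]); return (i['cx']+f*c[0]/c[2],i['cy']+f*c[1]/c[2],c[2])
s=r.read_state(); print(s['position'],s['width'])
print('tip',proj(s['position']),'weight top',proj([403.1,-340.4,98]),'weight base',proj([403.1,-340.4,42]))
C=cloud(d,i); h=cv2.cvtColor(p,cv2.COLOR_RGB2HSV)
for v in range(88,116,2): print(v,[ (h[v,u,2],C[v,u].round().astype(int).tolist()) for u in (305,308)])
m=(h[...,0]>8)&(h[...,0]<30)&(h[...,1]>90); m[:,:295]=0;m[:,325:]=0;m[:120]=0;m[160:]=0
v,u=np.nonzero(m);print(u.min(),u.max(),v.min(),v.max())
```

```text
[ 404.2216794  -341.40714493  186.57149607] 0.435783542522465
tip (np.float64(306.46727184603606), np.float64(106.71398471834465), np.float64(1383.2201501630211)) weight top (np.float64(307.5597251057386), np.float64(130.760633198962), np.float64(1435.0608746561186)) weight base (np.float64(307.9493254135455), np.float64(145.06342324412506), np.float64(1467.9936902125896))
88 [(np.uint8(36), [413, -331, 256]), (np.uint8(38), [405, -326, 256])]
90 [(np.uint8(40), [412, -333, 249]), (np.uint8(40), [402, -332, 247])]
92 [(np.uint8(40), [413, -331, 243]), (np.uint8(38), [404, -328, 242])]
94 [(np.uint8(40), [413, -333, 236]), (np.uint8(39), [404, -329, 235])]
96 [(np.uint8(38), [412, -336, 228]), (np.uint8(38), [404, -330, 228])]
98 [(np.uint8(40), [413, -334, 221]), (np.uint8(41), [402, -333, 220])]
100 [(np.uint8(69), [412, -335, 214]), (np.uint8(70), [403, -332, 213])]
102 [(np.uint8(155), [179, -776, 0]), (np.uint8(159), [165, -773, -2])]
104 [(np.uint8(177), [185, -765, -4]), (np.uint8(178), [178, -750, -1])]
106 [(np.uint8(177), [198, -742, -3]), (np.uint8(179), [190, -727, 1])]
108 [(np.uint8(179), [212, -716, 0]), (np.uint8(178), [197, -715, -3])]
110 [(np.uint8(179), [221, -698, -1]), (np.uint8(178), [208, -695, -2])]
112 [(np.uint8(179), [234, -675, 2]), (np.uint8(178), [222, -671, 1])]
114 [(np.uint8(179), [240, -665, -2]), (np.uint8(179), [229, -657, -2])]
306 311 137 139
```

Run:
```python
from h import *
print('pinch',r.pinch_z)
z=np.load('s2.npz'); p,d=z['p'],z['d']; i={k:z[k] for k in('vfov','cx','cy','T')}
C=cloud(d,i)
for v in range(60,104,2):
    m=(abs(C[v,:,0]-404)<130)&(abs(C[v,:,1]+341)<130)&(C[v,:,2]>150); u=np.nonzero(m)[0]
    if len(u): print(v,u.min(),u.max(),np.median(C[v,u,2]).round(),C[v,u[0]].round(),C[v,u[-1]].round())
```

```text
pinch 18.700000000000003
60 285 320 349.0 [ 432. -430.  323.] [ 382. -288.  352.]
62 282 320 343.0 [ 448. -419.  322.] [ 378. -295.  344.]
64 282 320 337.0 [ 448. -421.  315.] [ 378. -293.  338.]
66 281 320 330.0 [ 446. -433.  305.] [ 381. -289.  333.]
68 283 321 326.0 [ 449. -412.  304.] [ 376. -292.  326.]
70 283 323 320.0 [ 448. -416.  297.] [ 374. -283.  322.]
72 283 332 320.0 [ 448. -417.  289.] [ 360. -252.  322.]
74 283 332 315.0 [ 448. -418.  283.] [ 359. -254.  315.]
76 291 333 311.0 [ 444. -366.  291.] [ 359. -248.  311.]
78 292 333 305.0 [ 444. -360.  286.] [ 357. -252.  303.]
80 296 331 298.0 [ 440. -341.  285.] [ 360. -258.  295.]
82 300 331 295.0 [ 438. -317.  285.] [ 361. -256.  290.]
84 301 331 287.0 [ 415. -355.  263.] [ 358. -261.  281.]
86 302 327 283.0 [ 415. -348.  258.] [ 373. -261.  278.]
88 302 320 279.0 [ 415. -349.  251.] [ 402. -254.  279.]
90 302 313 247.0 [ 416. -347.  245.] [ 427. -253.  278.]
92 303 311 242.0 [ 413. -347.  238.] [ 390. -333.  238.]
94 303 311 233.0 [ 414. -345.  232.] [ 388. -337.  229.]
96 303 311 228.0 [ 415. -343.  226.] [ 393. -329.  226.]
98 303 311 219.0 [ 416. -343.  219.] [ 390. -335.  217.]
100 303 311 212.0 [ 414. -345.  211.] [ 392. -331.  211.]
```

The scene depth shows the real finger tip about 22 mm above the reported TCP, with the gripper body shifted the same way, so the fingers closed above the knob. I'll go down that much lower.

Call:
drive_tool --moves '[1,0,0,0.015,0,0,0,1,-0.001,-0.001,0.035,0,0,0,1,-0.001,-0.001,0.055,0,0,0,1,-0.001,-0.001,0.07,0,0,0,1,-0.001,-0.001,0.08,0,0,0,1,-0.001,-0.001,0.095,0,0,0,1,-0.001,-0.001,0.104,0,0,0,1,-0.001,-0.001,0.107,0,0,0]'

```text
time: 16.45
position: [402.1, -340.0, 77.4]
orientation: [-3.141, 0.001, 0.096]
contact_force: [0.6, 0.5, 0.7]
width: 72.5
grasp_force: 0.0
```

Run:
```python
from h import *
plan([403.1,-340.4,58.5],5.5)
z,d,i=grab('scene'); C=cloud(d,i); h=cv2.cvtColor(z,cv2.COLOR_RGB2HSV)
m=(C[...,2]>60)&(C[...,2]<140)&(abs(C[...,0]-403)<30)&(abs(C[...,1]+341)<75)&(h[...,2]<80)
v,u=np.nonzero(m); q=C[m]
for a,b in((0,307),(310,640)):
    k=(u>=a)&(u<b); o=np.argsort(q[k][:,2])[:4]; print(q[k][o].round(),u[k][o],v[k][o])
plan([403.1,-340.4,58.5],5.5)
```

```text
t 16.45 pos [ 402.1 -340.    77.4] rpy [-1.7999e+02  3.0000e-02  5.5300e+00] F [0.6 0.5 0.7] w 72.5 shift [0.0009 0.0005 0.0189] turn [-0.01  0.03  0.03]
[[ 417. -343.   61.]
 [ 415. -332.   61.]
 [ 418. -333.   62.]
 [ 417. -335.   64.]] [304 306 305 305] [141 142 142 141]
[[ 396. -323.   60.]
 [ 393. -321.   60.]
 [ 391. -325.   62.]
 [ 401. -322.   62.]] [312 313 313 311] [142 142 141 142]
t 16.5 pos [ 402.2 -340.    77.4] rpy [-1.80e+02  2.00e-02  5.53e+00] F [ 0.4  0.4 -0.3] w 76.3 shift [0.0009 0.0005 0.0189] turn [-0.    0.02  0.03]
```

Call:
drive_tool --moves '[1,0.001,0,0.004,0,0,0,1,0.001,0,0.008,0,0,0,1,0.001,0,0.012,0,0,0,1,0.001,0,0.016,0,0,0,1,0.001,0,0.019,0,0,0,0,0.001,0,0.019,0,0,0,0,0.001,0,0.019,0,0,0,0,0.001,0,0.019,0,0,0]' --force 30

```text
time: 17.5
position: [403.4, -340.0, 59.0]
orientation: [3.141, -0.0, 0.097]
contact_force: [-0.5, -0.4, 0.7]
width: 65.1
grasp_force: 0.0
```

Call:
drive_tool --moves '[0,0,0,0,0,0,0,0,0,0,0,0,0,0,0,0,0,0,0,0,0,0,0,0,0,0,0,0,0,0,0,0,0,0,0,0,0,0,0,0,0,0,0,0,0,0,0,0,0,0,0,0,0,0,0,0]'

```text
time: 18.5
position: [403.4, -340.2, 59.0]
orientation: [3.141, -0.0, 0.097]
contact_force: [0.2, -2.2, -1.7]
width: 21.3
grasp_force: 30.0
```

Call:
drive_tool --moves '[0,0,0,-0.003,0,0,0,0,0,0,-0.008,0,0,0,0,0,0,-0.016,0,0,0,0,0,0,-0.026,0,0,0,0,0,0,-0.04,0,0,0,0,0,0,-0.055,0,0,0,0,0,0,-0.068,0,0,0,0,0,0,-0.075,0,0,0]'

```text
time: 19.5
position: [403.6, -340.1, 134.9]
orientation: [3.141, -0.001, 0.097]
contact_force: [0.0, 0.7, -3.8]
width: 21.4
grasp_force: 30.0
```

Run:
```python
from h import *
p,d,i=grab('scene'); C=cloud(d,i); h=cv2.cvtColor(p,cv2.COLOR_RGB2HSV)
plan([556.7,77.2,140],5.5); s=r.read_state(); print(np.round(s['q'],2),s['grasp_force'],s['torque'])
m=(h[...,0]>8)&(h[...,0]<30)&(h[...,1]>90)&(abs(C[...,0]-403)<60)&(abs(C[...,1]+340)<60)
print(m.sum(),C[m].min(0).round(),C[m].max(0).round())
# tip height: dark pixels
k=(h[...,2]<70)&(abs(C[...,0]-403)<25)&(abs(C[...,1]+340)<40)&(C[...,2]>60)&(C[...,2]<250); print('dark min z',np.sort(C[k][:,2])[:12].round())
o=cv2.resize(p[70:170,250:370],None,fx=5,fy=5,interpolation=cv2.INTER_CUBIC); cv2.imwrite('pics/c6.png',o[:,:,::-1])
# tray
p,d,i=grab('top'); C=cloud(d,i); h=cv2.cvtColor(p,cv2.COLOR_RGB2HSV)
g=(h[...,0]>45)&(h[...,0]<80)&(h[...,1]>90)&(C[...,0]<600)&(C[...,2]>75)&(C[...,2]<95); print('front',cv2.minAreaRect(C[g][:,:2].astype(np.float32)))
```

```text
t 19.55 pos [ 403.8 -340.3  135.3] rpy [ 1.7997e+02 -8.0000e-02  5.5400e+00] F [ 0.3 -0.8 -3.9] w 21.4 shift [ 0.1925 -0.4008 -0.0046] turn [ 0.03 -0.08  0.04]
[-0.45  0.27  1.24  1.89 -0.28  1.18 -0.58] 29.99912414699793 [-0.10822551  0.10502315 -0.01502353]
48 [ 401. -355.  145.] [ 458. -318.  493.]
dark min z [152. 155. 156. 158. 159. 159. 159. 159. 160. 161. 161. 162.]
front ((514.2108154296875, 71.94534301757812), (10.507213592529297, 98.25627899169922), 4.590701580047607)
```

View pics/c6.png

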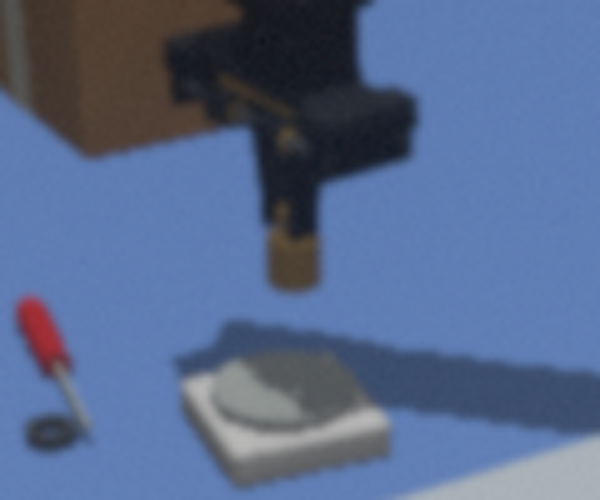

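The crop shows the weight hanging upright from the knob, with the pan empty. I'll carry it to the tray.

Call:
drive_tool --moves '[0,0.004,-0.008,0,0,0,0,0,0.011,-0.024,0,0,0,0,0,0.022,-0.046,0,0,0,0,0,0.035,-0.073,0,0,0,0,0,0.05,-0.104,0,0,0,0,0,0.065,-0.136,0,0,0,0,0,0.081,-0.17,0,0,0,0,0,0.098,-0.204,0,0,0,0]'

```text
time: 20.6
position: [481.1, -125.5, 133.5]
orientation: [-3.141, 0.0, 0.097]
contact_force: [0.5, -1.2, -3.7]
width: 21.2
grasp_force: 30.0
```

Call:
drive_tool --moves '[0,0.016,-0.034,0,0,0,0,0,0.032,-0.068,0,0,0,0,0,0.048,-0.1,0,0,0,0,0,0.062,-0.13,0,0,0,0,0,0.075,-0.158,0,0,0,0,0,0.085,-0.18,0,0,0,0,0,0.091,-0.192,0,0,0,0,0,0.093,-0.196,0,0,0,0]'

```text
time: 21.6
position: [555.0, 76.6, 133.8]
orientation: [3.141, 0.0, 0.097]
contact_force: [-0.1, -0.5, -4.1]
width: 21.1
grasp_force: 30.0
```

Run:
```python
from h import *
p,d,i=grab('wrist'); cv2.imwrite('pics/w7.png',p[:,:,::-1]); np.savez('w7.npz',p=p,d=d,**i)
plan([555.5,77.2,29.3],5.5); s=r.read_state(); print(s['grasp_force'])
for n in('scene','top'):
    p,d,i=grab(n); C=cloud(d,i); h=cv2.cvtColor(p,cv2.COLOR_RGB2HSV)
    g=(h[...,0]>45)&(h[...,0]<80)&(h[...,1]>90)&(C[...,0]<600)&(C[...,0]>480)&(C[...,2]>5)&(C[...,2]<95)
    if g.sum()>5: print(n,g.sum(),cv2.minAreaRect(C[g][:,:2].astype(np.float32)),C[g].mean(0).round(1))
    m=(h[...,0]>8)&(h[...,0]<30)&(h[...,1]>90)&(abs(C[...,0]-555)<50)&(abs(C[...,1]-77)<50)&(C[...,2]<170)
    if m.sum(): print(' brass',m.sum(),C[m].min(0).round(),C[m].max(0).round(),C[m].mean(0).round(1))
```

```text
t 21.65 pos [555.1  76.6 133.8] rpy [179.97   0.     5.52] F [-0.4  0.6 -4.5] w 20.9 shift [ 0.0005 -0.0006  0.1045] turn [0.03 0.   0.02]
29.999349421996158
scene 484 ((516.6787109375, 77.66986083984375), (11.114816665649414, 102.2337417602539), 5.703219890594482) [517.9  85.1  51.4]
 brass 125 [547.  65. 122.] [572. 100. 170.] [560.8  89.1 142.4]
top 25 ((517.0455932617188, 35.7801513671875), (8.382048606872559, 25.732255935668945), 5.140003681182861) [516.2  34.8  79.1]
```

View pics/w7.png

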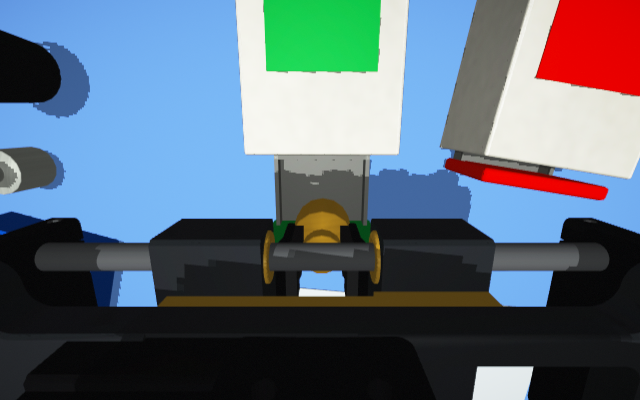

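The weight (col 322) is over the middle of the tray (cols 278–368). I'll lower it.

Call:
drive_tool --moves '[0,0.001,0,0.01,0,0,0,0,0.001,0,0.025,0,0,0,0,0.001,0,0.042,0,0,0,0,0.001,0,0.06,0,0,0,0,0.001,0,0.076,0,0,0,0,0.001,0,0.088,0,0,0,0,0.001,0,0.096,0,0,0,0,0.001,0,0.099,0,0,0]'

```text
time: 22.75
position: [555.8, 76.6, 34.5]
orientation: [3.141, 0.0, 0.097]
contact_force: [0.4, 0.1, -5.0]
width: 21.3
grasp_force: 30.0
```

Call:
drive_tool --moves '[0,0,0,0,0,0,0,0,0,0,0.001,0,0,0,0,0,0,0.0015,0,0,0,0,0,0,0.002,0,0,0,0,0,0,0.0025,0,0,0,0,0,0,0.003,0,0,0,0,0,0,0.0035,0,0,0,0,0,0,0.004,0,0,0]'

```text
time: 23.75
position: [555.8, 76.7, 30.8]
orientation: [3.142, 0.0, 0.097]
contact_force: [0.1, -0.1, -3.8]
width: 21.4
grasp_force: 30.0
```

Call:
drive_tool --moves '[0,0,0,0.0005,0,0,0,0,0,0,0.001,0,0,0,0,0,0,0.001,0,0,0,0,0,0,0.0015,0,0,0,0,0,0,0.0015,0,0,0,0,0,0,0.002,0,0,0,0,0,0,0.002,0,0,0,0,0,0,0.002,0,0,0]'

```text
time: 24.75
position: [555.9, 76.6, 28.9]
orientation: [3.142, -0.0, 0.097]
contact_force: [0.1, -0.5, -1.9]
width: 21.1
grasp_force: 30.0
```

Call:
drive_tool --moves '[0,0,0,0.0002,0,0,0,0,0,0,0.0004,0,0,0,0,0,0,0.0006,0,0,0,0,0,0,0.0006,0,0,0,0,0,0,0.0006,0,0,0,0,0,0,0.0006,0,0,0,0,0,0,0.0006,0,0,0,0,0,0,0.0006,0,0,0]'

```text
time: 25.75
position: [556.2, 76.5, 28.7]
orientation: [-3.142, -0.001, 0.096]
contact_force: [-1.1, -1.1, 4.6]
width: 21.3
grasp_force: 30.0
```

Seated; release and rise.

Call:
drive_tool --moves '[0.3,0,0,0,0,0,0,0.4,0,0,0,0,0,0,0.5,0,0,0,0,0,0,0.6,0,0,0,0,0,0,0.6,0,0,0,0,0,0,0.6,0,0,-0.005,0,0,0,0.6,0,0,-0.02,0,0,0,0.6,0,0,-0.04,0,0,0]'

```text
time: 26.75
position: [555.9, 76.5, 69.6]
orientation: [3.141, 0.0, 0.096]
contact_force: [0.3, 0.5, 1.2]
width: 52.3
grasp_force: 0.0
```

Call:
drive_tool --moves '[0.6,0,0,-0.04,0,0,0,0.6,0,0,-0.08,0,0,0,0,0,0,-0.12,0,0,0,0,-0.03,0.001,-0.14,0,0,0,0,-0.06,0.002,-0.14,0,0,0,0,-0.08,0.003,-0.14,0,0,0,0,-0.09,0.003,-0.14,0,0,0,0,-0.092,0.003,-0.14,0,0,0]'

```text
time: 27.75
position: [464.5, 64.7, 208.9]
orientation: [-3.138, -0.0, 0.096]
contact_force: [0.6, -0.2, 0.1]
width: 2.9
grasp_force: 0.0
```

Run:
```python
from h import *
p,d,i=grab('wrist'); cv2.imwrite('pics/w8.png',p[:,:,::-1]); np.savez('w8.npz',p=p,d=d,**i)
import m; C,h,i=m.front('w8.npz')
b=(h[...,0]>8)&(h[...,0]<30)&(h[...,1]>90)&(abs(C[...,0]-556)<60)&(abs(C[...,1]-77)<60)&(C[...,2]<90)
q=C[b]; print('brass',len(q),q[:,2].max()); 
for a,c in((58,75),(42,50)):
    k=q[(q[:,2]>a)&(q[:,2]<c)]; print(a,len(k),cv2.minEnclosingCircle(k[:,:2].astype(np.float32)) if len(k) else '')
plan([478,69.8,35],5.5); print(np.round(r.read_state()['q'],2))
```

```text
green [269, 133, 101, 14, 1221] z 82.1 [-1. 84.]
  top edge ((516.9719848632812, 73.31143188476562), (11.244571685791016, 103.98109436035156), 5.610642910003662)
  by ray ((516.9143676757812, 73.267578125), (12.62457275390625, 102.93756866455078), 4.869204044342041)
brass 925 67.56795895199303
58 379 ((555.4154052734375, 76.73535919189453), 11.37767505645752)
42 517 ((555.1475830078125, 76.76387023925781), 18.792585372924805)
t 27.8 pos [464.7  64.6 208.8] rpy [-1.7988e+02 -2.0000e-02  5.5000e+00] F [ 0.2  0.  -0.3] w 1.9 shift [ 0.0137 -0.0036  0.1738] turn [-0.12 -0.02 -0.  ]
[-1.46 -0.24  1.1   1.91  0.22  1.34 -1.9 ]
```

View pics/w8.png

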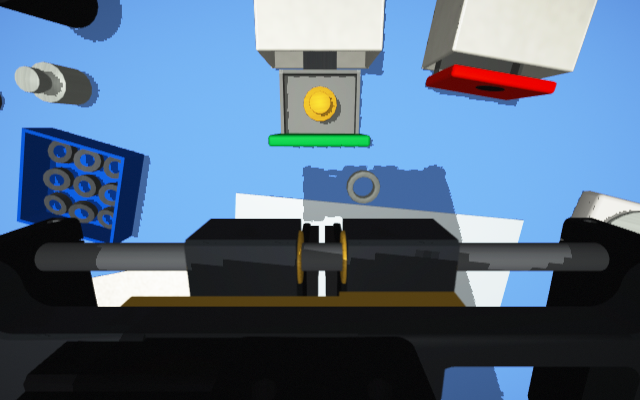

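The weight stands upright in the middle of the tray at (320,103), and the front is at row 140. I'll go down in front of the panel.

Call:
drive_tool --moves '[0,0.008,-0.003,0.01,0,0,0,0,0.014,-0.005,0.04,0,0,0,0,0.014,-0.005,0.075,0,0,0,0,0.014,-0.005,0.11,0,0,0,0,0.014,-0.005,0.145,0,0,0,0,0.014,-0.005,0.17,0,0,0,0,0.014,-0.005,0.18,0,0,0,0,0.014,-0.005,0.181,0,0,0]'

```text
time: 28.8
position: [478.4, 70.5, 27.5]
orientation: [3.14, -0.0, 0.096]
contact_force: [-0.7, -0.9, -0.5]
width: 0.5
grasp_force: 0.0
```

Call:
drive_tool --moves '[0,0.003,0,0,0,0,0,0,0.006,0,0,0,0,0,0,0.009,0,0,0,0,0,0,0.011,0,0,0,0,0,0,0.013,0,0,0,0,0,0,0.015,0,0,0,0,0,0,0.017,0,0,0,0,0,0,0.019,0,0,0,0,0]'

```text
time: 29.8
position: [497.0, 72.9, 27.2]
orientation: [3.141, 0.0, 0.096]
contact_force: [0.4, 0.2, -0.2]
width: 0.6
grasp_force: 0.0
```

Run:
```python
from h import *
plan([574,78.8,28],5.5)
```

```text
t 29.8 pos [497.   72.9  27.2] rpy [1.7999e+02 1.0000e-02 5.5300e+00] F [ 0.4  0.2 -0.2] w 0.6 shift [ 0.0772  0.0015 -0.0008] turn [0.01 0.01 0.03]
```

Call:
drive_tool --moves '[0,0.001,0,0,0,0,0,0,0.002,0,0,0,0,0,0,0.003,0,0,0,0,0,0,0.005,0,0,0,0,0,0,0.007,0,0,0,0,0,0,0.009,0,0,0,0,0,0,0.011,0,0,0,0,0,0,0.013,0,0,0,0,0]'

```text
time: 30.8
position: [509.3, 74.1, 27.1]
orientation: [-3.142, 0.001, 0.097]
contact_force: [-5.4, -0.5, 4.6]
width: 0.4
grasp_force: 2.7
```

Call:
drive_tool --moves '[0,0.002,0,0,0,0,0,0,0.004,0,0,0,0,0,0,0.006,0,0,0,0,0,0,0.008,0,0,0,0,0,0,0.01,0,0,0,0,0,0,0.012,0,0,0,0,0,0,0.014,0,0,0,0,0,0,0.016,0,0,0,0,0]'

```text
time: 31.8
position: [525.1, 75.6, 27.1]
orientation: [-3.142, 0.001, 0.096]
contact_force: [-6.1, -0.5, 3.9]
width: 0.6
grasp_force: 3.1
```

Call:
drive_tool --moves '[0,0.002,0,0,0,0,0,0,0.004,0,0,0,0,0,0,0.006,0,0,0,0,0,0,0.008,0,0,0,0,0,0,0.01,0,0,0,0,0,0,0.012,0,0,0,0,0,0,0.014,0,0,0,0,0,0,0.016,0,0,0,0,0]'

```text
time: 32.8
position: [541.0, 77.2, 27.1]
orientation: [-3.142, 0.002, 0.097]
contact_force: [-6.7, 0.2, 4.8]
width: 0.4
grasp_force: 3.4
```

Call:
drive_tool --moves '[0,0.002,0,0,0,0,0,0,0.004,0,0,0,0,0,0,0.006,0,0,0,0,0,0,0.008,0,0,0,0,0,0,0.01,0,0,0,0,0,0,0.012,0,0,0,0,0,0,0.014,0,0,0,0,0,0,0.016,0,0,0,0,0]'

```text
time: 33.8
position: [556.8, 78.6, 27.1]
orientation: [-3.142, 0.002, 0.096]
contact_force: [-8.0, 0.5, 5.8]
width: 0.7
grasp_force: 3.7
```

Call:
drive_tool --moves '[0,0.002,0,0,0,0,0,0,0.004,0,0,0,0,0,0,0.006,0,0,0,0,0,0,0.008,0,0,0,0,0,0,0.01,0,0,0,0,0,0,0.012,0,0,0,0,0,0,0.013,0,0,0,0,0,0,0.014,0,0,0,0,0]'

```text
time: 34.8
position: [570.7, 80.0, 27.1]
orientation: [-3.142, 0.002, 0.096]
contact_force: [-7.6, -0.0, 5.2]
width: 0.3
grasp_force: 3.9
```

Call:
drive_tool --moves '[0,0.0005,0,0,0,0,0,0,0.001,0,0,0,0,0,0,0.002,0,0,0,0,0,0,0.0025,0,0,0,0,0,0,0.003,0,0,0,0,0,0,0.0035,0,0,0,0,0,0,0.004,0,0,0,0,0,0,0.0045,0,0,0,0,0]'

```text
time: 35.8
position: [575.0, 80.4, 27.1]
orientation: [-3.142, 0.002, 0.096]
contact_force: [-9.1, -1.2, 6.8]
width: 0.3
grasp_force: 4.2
```

Call:
drive_tool --moves '[0,0.0003,0,0,0,0,0,0,0.0006,0,0,0,0,0,0,0.0009,0,0,0,0,0,0,0.0012,0,0,0,0,0,0,0.0015,0,0,0,0,0,0,0.0015,0,0,0,0,0,0,0.0015,0,0,0,0,0,0,0.0015,0,0,0,0,0]'

```text
time: 36.8
position: [576.5, 80.5, 27.0]
orientation: [-3.142, 0.002, 0.096]
contact_force: [-7.8, -0.9, 6.0]
width: 0.8
grasp_force: 4.1
```

Call:
drive_tool --moves '[0,0.0003,0,0,0,0,0,0,0.0006,0,0,0,0,0,0,0.0009,0,0,0,0,0,0,0.0012,0,0,0,0,0,0,0.0015,0,0,0,0,0,0,0.0015,0,0,0,0,0,0,0.0015,0,0,0,0,0,0,0.0015,0,0,0,0,0]'

```text
time: 37.8
position: [577.9, 80.7, 27.1]
orientation: [-3.141, 0.002, 0.096]
contact_force: [-8.9, -1.3, 6.8]
width: 0.6
grasp_force: 4.4
```

Call:
drive_tool --moves '[0,0.0003,0,0,0,0,0,0,0.0006,0,0,0,0,0,0,0.0008,0,0,0,0,0,0,0.0008,0,0,0,0,0,0,0.0008,0,0,0,0,0,0,0.0008,0,0,0,0,0,0,0.0008,0,0,0,0,0,0,0.0008,0,0,0,0,0]'

```text
time: 38.8
position: [578.2, 80.7, 27.0]
orientation: [-3.141, 0.003, 0.096]
contact_force: [-11.0, -1.4, 9.7]
width: 0.3
grasp_force: 5.6
```

Call:
drive_tool --moves '[0,0.0002,0,0,0,0,0,0,0.0004,0,0,0,0,0,0,0.0005,0,0,0,0,0,0,0.0005,0,0,0,0,0,0,0.0005,0,0,0,0,0,0,0.0005,0,0,0,0,0,0,0.0005,0,0,0,0,0,0,0.0005,0,0,0,0,0]'

```text
time: 39.8
position: [578.4, 80.7, 27.0]
orientation: [-3.141, 0.004, 0.096]
contact_force: [-12.8, -0.1, 10.4]
width: 0.4
grasp_force: 6.5
```

At the stop with about 13 N again; back off smoothly.

Call:
drive_tool --moves '[0,-0.003,0,0,0,0,0,0,-0.006,0,0,0,0,0,0,-0.01,0,0,0,0,0,0,-0.015,0,0,0,0,0,0,-0.022,0,0,0,0,0,0,-0.035,0,0,0,0,0,0,-0.055,0,0,0,0,0,0,-0.08,0,0,0,0,0]'

```text
time: 40.8
position: [499.8, 73.1, 27.2]
orientation: [3.141, -0.0, 0.096]
contact_force: [0.5, 0.4, 0.7]
width: 0.7
grasp_force: 0.0
```

Call:
drive_tool --moves '[0,-0.02,0,-0.02,0,0,0,0,-0.03,0,-0.06,0,0,0,0,-0.03,0,-0.11,0,0,0,0,-0.03,0,-0.15,0,0,0,0,-0.03,0,-0.18,0,0,0,0,-0.03,0,-0.19,0,0,0,0,-0.03,0,-0.19,0,0,0,0,-0.03,0,-0.19,0,0,0]'

```text
time: 41.8
position: [470.1, 70.0, 215.8]
orientation: [3.14, 0.002, 0.096]
contact_force: [-0.4, 0.4, -0.6]
width: 0.5
grasp_force: 0.0
```

Run:
```python
from h import *
p,d,i=grab('wrist'); cv2.imwrite('pics/w9.png',p[:,:,::-1]); np.savez('w9.npz',p=p,d=d,**i)
import m; C,h,i=m.front('w9.npz')
q=C[((h[...,0]<6)|(h[...,0]>174))&(h[...,1]>120)&(abs(C[...,2]-83)<4)]; print('red',cv2.minAreaRect(q[:,:2].astype(np.float32)))
plan([478,69.8,35],5.5)
```

```text
green [271, 70, 105, 21, 2009] z 81.4 [10.  83.8]
  top edge ((584.924072265625, 79.92628479003906), (11.492838859558105, 105.06944274902344), 5.6113810539245605)
  by ray ((580.65771484375, 79.5787582397461), (18.73248863220215, 103.94060516357422), 5.6061930656433105)
red ((593.8060913085938, -101.52752685546875), (106.2707290649414, 12.203849792480469), 86.49539184570312)
t 41.85 pos [470.1  70.  216. ] rpy [1.7989e+02 1.1000e-01 5.5200e+00] F [-0.7 -0.2 -0.7] w 0.4 shift [0.0082 0.0006 0.1809] turn [0.11 0.11 0.02]
```

View pics/w9.png

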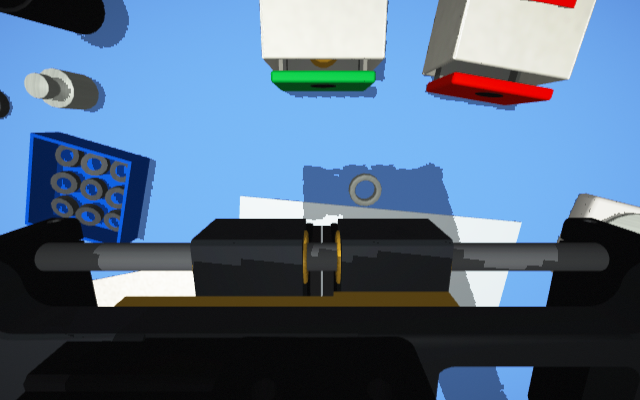

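The green front is back at its starting place (panel centre 584.9 mm against 585.3 mm at first; rows 70–91). The brass weight is just visible inside at (323,61), and the red front hasn't moved.

```bash
python3 -c "
from rig import r
print(r.sign_off())"
```

```text
the job is handed in; nothing more can be done
None
```

The brass weight is upright in the green tray, which is latched shut again; the red tray stayed shut, and the job was handed in at about 42 s, with one missed grasp that moved nothing.

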